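# Load the parts feeder and hold its run lever

### The job

Pick up the open-fronted parts tray by its cross handle, tip all four furniture feet out of it into the feeder's hopper, and set the empty tray back down upright on the bench. Then push the feeder's spring-loaded run lever down to its run position, with the bar level, and finish while still holding it there: the feeder runs only as long as you hold it. Do not push the lever down before the feet are in, do not press it on down towards its bottom stop, which trips the feeder, and leave the other things on the bench alone.

Things in the scene. Friction and masses are not known exactly. Their poses are not given: they have to be found in the camera images.
- tray: loose metal tray, 180 long (x) by 140 wide (y), 300 g; floor 4 thick; walls 4 thick, 30 high at the sides and back (+x); front edge (-x) open and flat, starting turned roughly towards the robot. A wooden cross handle 14 thick (x), 60 to 86 high, spans it along y at x = +20, free space below. Origin: centre of underside, z up. The feet start to slide at 18 to 26 degrees of tip
- tray_grip (a point): middle of the tray's cross handle: x +20, y 0, z 73 in the tray's frame (axes as the tray)
- tray_lip (a point): middle of the tray's open front edge, on the floor's upper face: x -90, y 0, z 4 in the tray's frame
- foot0: white moulded plastic furniture foot, one of four alike, loose in the tray: flange 34 diameter by 8 high below, plug 22 diameter above it, 22 high in all, 20 g. Origin: centre of the flange's underside, z along its axis
- foot1: white moulded plastic furniture foot, one of four alike, loose in the tray: flange 34 diameter by 8 high below, plug 22 diameter above it, 22 high in all, 20 g. Origin: centre of the flange's underside, z along its axis
- foot2: white moulded plastic furniture foot, one of four alike, loose in the tray: flange 34 diameter by 8 high below, plug 22 diameter above it, 22 high in all, 20 g. Origin: centre of the flange's underside, z along its axis
- foot3: white moulded plastic furniture foot, one of four alike, loose in the tray: flange 34 diameter by 8 high below, plug 22 diameter above it, 22 high in all, 20 g. Origin: centre of the flange's underside, z along its axis
- hopper: the parts feeder, fixed to the bench: an open square steel hopper 220 by 220 outside, walls 5, on a blue base 200 square. Inner floor 49 and rim 130 above the bench. Origin: centre of the underside at bench height, x and y along its sides, z up
- stand: fixed blue stand of the run lever on a base plate 250 (its x) by 100 (y), 8 thick. Two cheeks, 54 apart over their outsides and 138 high, carry the pivot at x +70, y 0, z 120; the lever runs from there towards the stand's -x. Origin: centre of the plate's underside at bench height, z up
- lever_pad (a point): centre of the top face of the lever's black rubber pad (50 along the bar by 44 across, 16 thick) at the bar's free end, 130 from the pivot and 8 above the bar's centre line. Press here from above; it swings down in an arc about the pivot. Bar level: x -60, y 0, z 128 in the stand's frame; at rest: x -47, z 178
- lever (a joint): run lever angle: 0 at rest (bar rising 0.4 rad from the pivot to the pad), growing as the pad is pushed down; 0.4 = bar level, the run position; 0.8 = bottom stop. Its spring always drives it back to 0: force on the pad about 2 N to start it, 9 N at level, 16 N at the bottom
- tape: bystander: roll of clear packing tape lying flat, 100 diameter, 48 high; origin centre of underside
- carton: bystander: closed cardboard carton 100 by 120 by 80 high; origin centre of underside
- tub: bystander: open blue tub 110 across, 90 high; origin centre of underside
Mind the look-alikes: they are no part of the job. Leave any red or yellow look-alike of the foot0 alone.

How it is judged:
On the way, in this order (a step that is already met when the one before it is completed fails the run):
1. the tray is lifted off the bench (height (world z) of tray above 0.04 m), for 0.2 s.
2. all four feet are in the hopper while the tray is still off the bench (x of foot0 in the frame of hopper between -0.105 and 0.105 m and y of foot0 in the frame of hopper between -0.105 and 0.105 m and z of foot0 in the frame of hopper between 0.04 and 0.12 m and x of foot1 in the frame of hopper between -0.105 and 0.105 m and y of foot1 in the frame of hopper between -0.105 and 0.105 m and z of foot1 in the frame of hopper between 0.04 and 0.12 m and x of foot2 in the frame of hopper between -0.105 and 0.105 m and y of foot2 in the frame of hopper between -0.105 and 0.105 m and z of foot2 in the frame of hopper between 0.04 and 0.12 m and x of foot3 in the frame of hopper between -0.105 and 0.105 m and y of foot3 in the frame of hopper between -0.105 and 0.105 m and z of foot3 in the frame of hopper between 0.04 and 0.12 m and height (world z) of tray above 0.03 m), for 0.1 s.
3. the tray stands upright on the bench, let go (height (world z) of tray below 0.012 m and angle between tray's own z axis and vertical below 0.1 rad and linear speed of tray below 0.02 m/s and contact force between tray and the arm below 0.2 N and contact force between tray and the fingers below 0.2 N), for 0.2 s.
At the end, for the whole second after the job is handed in: all four feet lie in the hopper, the tray stands upright (within 0.1 rad) on the bench, let go and at rest, and the robot keeps the lever within 0.1 rad of level (joint 0.3 to 0.5), still, pushing on it with more than 4 N (all of step 3 and x of foot0 in the frame of hopper between -0.105 and 0.105 m and y of foot0 in the frame of hopper between -0.105 and 0.105 m and z of foot0 in the frame of hopper between 0.04 and 0.12 m and x of foot1 in the frame of hopper between -0.105 and 0.105 m and y of foot1 in the frame of hopper between -0.105 and 0.105 m and z of foot1 in the frame of hopper between 0.04 and 0.12 m and x of foot2 in the frame of hopper between -0.105 and 0.105 m and y of foot2 in the frame of hopper between -0.105 and 0.105 m and z of foot2 in the frame of hopper between 0.04 and 0.12 m and x of foot3 in the frame of hopper between -0.105 and 0.105 m and y of foot3 in the frame of hopper between -0.105 and 0.105 m and z of foot3 in the frame of hopper between 0.04 and 0.12 m and value of joint lever between 0.3 and 0.5 rad and velocity of joint lever between -0.05 and 0.05 rad/s and contact force between any of the fingers, the arm and stand above 4 N); the arm keeps its last pose, push and grip.
It fails at once if the lever is pushed down (beyond 0.15 rad) before all four feet are in the hopper (value of joint lever above 0.15 rad and not (x of foot0 in the frame of hopper between -0.105 and 0.105 m and y of foot0 in the frame of hopper between -0.105 and 0.105 m and z of foot0 in the frame of hopper between 0.04 and 0.12 m and x of foot1 in the frame of hopper between -0.105 and 0.105 m and y of foot1 in the frame of hopper between -0.105 and 0.105 m and z of foot1 in the frame of hopper between 0.04 and 0.12 m and x of foot2 in the frame of hopper between -0.105 and 0.105 m and y of foot2 in the frame of hopper between -0.105 and 0.105 m and z of foot2 in the frame of hopper between 0.04 and 0.12 m and x of foot3 in the frame of hopper between -0.105 and 0.105 m and y of foot3 in the frame of hopper between -0.105 and 0.105 m and z of foot3 in the frame of hopper between 0.04 and 0.12 m)).
It fails at once if the lever is pressed far past level (beyond 0.65 rad), tripping the feeder (value of joint lever above 0.65 rad).
It fails at once if the tape is moved more than 30 mm (distance of tape from where it was at the start of the episode above 0.03 m).
It fails at once if the carton is moved more than 30 mm (distance of carton from where it was at the start of the episode above 0.03 m).
It fails at once if the tub is moved more than 30 mm (distance of tub from where it was at the start of the episode above 0.03 m).
It also fails if it takes over 72 s, if anything falls off the work surface, if the arm or the gripper's body presses on something with over 40 N, if the wrist force passes 120 N, or if a joint passes its speed limit or range.

### The arm

A 7-joint arm with a two-finger parallel gripper is mounted at the origin on the work surface. World frame = base frame: x ahead of the robot, y to its left, z up, the work surface at z = 0. Lengths are in m, angles in rad, forces in N, time in s.
With the tool pointing down it reaches from about 0.425 to 0.875 m from the base axis. Payload 8.4 kg.
Tool frame: the origin (TCP) lies on the centre line of the jaws, within the pads' length; the fingertips stand ctrl.tip_extent ahead of it and the grasp point (between the pads) lies 8 mm behind it (ctrl.tip_extent is the distance from the TCP to the fingertips, in m); z points along the fingers, y is the line along which they close (so a half turn about z gives the same grasp; the last joint's range is limited). The gripper opens to 85 mm and grips with 20 to 120 N. Pads are 22 mm wide; open, the fingers measure 114 mm over their backs; the gripper's body (76 mm by 85 mm) begins 54 mm behind the grasp point. The pads swing forward as they close: fully open they stand 13 mm farther back than shut.
Start: joints at [1.04, 0.333, 0.04, 1.465, -0.013, 1.343, -0.059], TCP at [0.272, -0.59, 0.242] pointing down, gripper open.
Joint ranges: [-2.58, 2.58], [-0.38, 2.09], [-1.3, 1.39], [0.25, 2.4], [-1.5, 4.64], [0.08, 2.09], [-2.65, 2.65]. Speed limits (rad/s): [2.22, 2.22, 2.79, 2.79, 3.14, 3.14, 3.14].

### API

Orientations are given as a unit quaternion [w, x, y, z].
In Python, from cell import ctrl gives the robot as it stands. The module is installed in compiled form; this text tells all that it offers.
- The arm moves only by the tool send_rows, never from a script. Its argument "increments" is a list that holds one entry, the list of rows, each a list of 7 numbers: the shift along the world's x, y, z in cm, then the turn, a rotation vector about the world's x, y, z in degrees, then the finger opening in cm, from 0 to 8.54. In form: [[[dx, dy, dz, ax, ay, az, claw], ...]]. A call has 1 to 12 rows; each row shifts and turns the commanded pose from where the row before left it; what a row does not reach is not made up. A row lasts 1/8 s, in which the tool goes at most 62.5 mm and 10.7 degrees, less where a joint would pass 70% of its speed; a pose out of reach is approached as far as the arm can. A call is refused whole if a number of a shift passes 6.25 or a number of a turn 10.7, either way. A call with a gripper value outside its range is refused whole. The fingers move at their own pace and stop on an object; the grip force is fixed at half the most. Time passes only in rows, so rows that do not move let the fingers close. It gives the time, the measured TCP pose, the force, the opening and the grip force at its end, in the units of the state.
- ctrl.get_state(): the state, without advancing time (a new reading comes with each control period).
- ctrl.read_camera(name): name is "scene" or "top" or "wrist"; returns a dict with "image" (384x512x3 uint8, blue, green, red), "vfov" (degrees; the focal length in pixels is half the picture's height over the tangent of half this angle, whatever the lens; pixels are square), "cx", "cy" (the principal point, pixels), "origin" and "rotation" of the camera in the world; the wrist camera has in their place "mount" (4x4, takes a point from camera to tool coordinates, whose origin is the TCP and whose axes are the flange's). Camera axes: x right, y down, z forward; pixel columns grow to the right and rows downward; lengths in m; the calibration is good to about 2 mm. A picture is of the moment at which its call begins: read the wrist's pose just before it. There is no depth.
- ctrl.finish_job(): hands the job in; it is judged then, once.
Trained networks look in the newest picture that a camera, given by its name, has taken for a name from the list of things; names that differ only in an ending like _2 or _b are one class to them, and where a whole thing is asked for, a point or a joint stands for the part that bears it (a point fixed in the world has none). Each returns a list of dicts, best first, with "score" (0 to 1); they miss things now and then, are a little off and sometimes report something else, mostly with a low value. They report only what shows in the picture. A call takes as long as a camera call. They do not tell look-alikes from the thing itself.
- ctrl.look_for(label, camera): "point" ([x, y, z] in m, in the coordinates of the camera as it stood for that picture, good to about 4 mm: the middle of the surface that is visible of it).
- ctrl.pinpoint(label, camera): "point" ([x, y, z] in m, in the coordinates of the camera as it stood for that picture, good to about 4 mm: a listed point, or the origin of a listed thing).
The state is a dict: "clock": time; "qpos": joint angles; "qd": joint speeds; "tau": joint torques, N m; "tcp_pos": TCP position; "tcp_rot": TCP orientation; "force": force on the tool from outside, world axes, zero at the start; "torque": the same for the moment, N m; "grip_width": opening from 0.0 (shut) to 1.0 (fully open); "grasp_force": force on a finger pad.
Only numpy, scipy, OpenCV 4.12 (cv2) and the standard library are available. Lean on these libraries where they do the work, as an engineer would, in place of code of your own. Each camera call takes 0.05 s, during which the arm holds its last target. There are 200 camera calls.

## Working session

There is one attempt and no reset: what is moved stays moved. The work goes in short steps, Python scripts to look and compute and a tool call to move; the robot and the scene stay as the last step left them, time stands still between calls to the robot, and variables do not carry over. Pictures are saved under pics/ and viewed, at most 10 in all, crops included, and the job is handed in when it is done.

Besides the shell and the picture viewer there is one more tool, called after ">>>" by a JSON object that holds its "op" and its "data". send_rows: Moves the arm, as the interface text tells. Its arguments: {"type":"object","properties":{"increments":{"type":"array","items":{"type":"array","items":{"type":"array","items":{"type":"number"}}}}},"required":["increments"]}

```bash
mkdir -p pics; cat > h.py <<'E'
import numpy as np, cv2
from cell import ctrl
from scipy.spatial.transform import Rotation as R
def cam(name):
    s=ctrl.get_state(); c=ctrl.read_camera(name)
    if 'mount' in c:
        q=s['tcp_rot']; T=np.eye(4); T[:3,:3]=R.from_quat([q[1],q[2],q[3],q[0]]).as_matrix(); T[:3,3]=s['tcp_pos']
        M=T@np.array(c['mount'])
        c['rotation'],c['origin']=M[:3,:3],M[:3,3]
    c['rotation']=np.array(c['rotation']).reshape(3,3); c['origin']=np.array(c['origin'])
    return c
def w(c,p): return c['rotation']@np.array(p)+c['origin']
def find(c,name,labels,fn='pinpoint',n=1):
    o={}
    for l in labels:
        o[l]=[(round(d['score'],2),np.round(w(c,d['point']),3).tolist(),np.round(pix(c,w(c,d['point']))).tolist()) for d in getattr(ctrl,fn)(l,name)[:n]]
        print(name,l,o[l])
    return o
def pix(c,P):
    v=c['rotation'].T@(np.array(P)-c['origin']); f=c['image'].shape[0]/2/np.tan(np.radians(c['vfov'])/2)
    return [f*v[0]/v[2]+c['cx'],f*v[1]/v[2]+c['cy']]
E
python3 - <<'E'
from h import *
print(ctrl.get_state(),ctrl.tip_extent)
ims=[]
for n in ['scene','top']:
    c=cam(n); ims.append(c['image']); print(n,c['origin'],c['rotation'].tolist(),c['vfov'])
    find(c,n,['tray','tray_grip','tray_lip','hopper','stand','lever_pad','tape','carton','tub'])
    find(c,n,['foot0'],n=8)
cv2.imwrite('pics/a.png',cv2.resize(ims[0],(800,600))); cv2.imwrite('pics/b.png',cv2.resize(ims[1],(800,600)))
E
```

```text
{'clock': 0.0, 'qpos': array([ 1.03981128,  0.3339091 ,  0.03987998,  1.46625009, -0.01341968,
        1.3433105 , -0.05847187]), 'qd': array([-0.00080611,  0.00071973,  0.00186213, -0.00030182, -0.00105985,
       -0.00011505, -0.00055889]), 'tau': array([ 1.73808203e-03, -6.58536887e+01,  1.36664171e+00, -4.05564308e+01,
        1.69389287e-02,  1.26528548e-02, -8.35679600e-06]), 'tcp_pos': array([ 0.27181727, -0.58996017,  0.24143287]), 'tcp_rot': array([-7.75589227e-04,  9.76785176e-01,  2.14219682e-01, -2.17307388e-04]), 'force': array([-0.00209545, -0.11787102,  0.54815964]), 'torque': array([ 0.01355261, -0.01192326, -0.02134348]), 'grasp_force': 0.0, 'grip_width': 0.9996840190676733} 0.011Traceback (most recent call last):
  File "<stdin>", line 5, in <module>
  File "h.py", line 10, in cam
    c['rotation']=np.array(c['rotation']).reshape(3,3); c['origin']=np.array(c['origin'])
                  ~~~~~~~~~~~~~~~~~~~~~~~~~~~~~~~^^^^^
ValueError: cannot reshape array of size 4 into shape (3,3)
```

Rotation comes as a quaternion; fix that.

```bash
sed -i "s/    c\['rotation'\]=np.array(c\['rotation'\]).reshape(3,3);/    r=np.array(c['rotation']); c['rotation']=r if r.size==9 else R.from_quat(r[[1,2,3,0]]).as_matrix();/" h.py
cat > look.py <<'E'
from h import *
ims=[]
for n in ['scene','top']:
    c=cam(n); ims.append(c['image']); print(n,c['origin'],c['vfov'])
    find(c,n,['tray','tray_grip','tray_lip','hopper','stand','lever_pad','tape','carton','tub'])
    find(c,n,['foot0'],n=8)
cv2.imwrite('pics/a.png',cv2.resize(ims[0],(800,600))); cv2.imwrite('pics/b.png',cv2.resize(ims[1],(800,600)))
E
python3 look.py
```

```text
scene [ 1.04023876 -0.24620163  0.836764  ] 54.29243386178678
scene tray [(0.97, [0.501, 0.299, 0.001], [308.0, 179.0])]
scene tray_grip [(0.64, [0.523, 0.294, 0.079], [314.0, 166.0])]
scene tray_lip [(0.67, [0.417, 0.324, 0.003], [297.0, 159.0])]
scene hopper [(0.92, [0.472, 0.012, 0.001], [221.0, 217.0])]
scene stand [(0.74, [0.453, -0.337, 0.178], [67.0, 238.0])]
scene lever_pad [(0.37, [0.763, -0.192, 0.001], [209.0, 351.0])]
scene tape [(0.64, [0.784, 0.018, 0.004], [292.0, 304.0])]
scene carton [(0.95, [0.748, 0.213, 0.007], [344.0, 251.0])]
scene tub [(0.91, [0.764, -0.191, -0.0], [210.0, 350.0])]
scene foot0 [(0.68, [0.516, 0.264, 0.005], [302.0, 186.0]), (0.61, [0.481, 0.442, 0.001], [339.0, 156.0]), (0.59, [0.474, 0.28, 0.006], [298.0, 175.0]), (0.49, [0.537, 0.327, 0.006], [324.0, 181.0])]
top [0.45850738 0.06952429 1.23166582] 45.19426429212329
top tray [(0.9, [0.504, 0.305, 0.006], [163.0, 217.0])]
top tray_grip [(0.75, [0.522, 0.293, 0.072], [163.0, 209.0])]
top tray_lip [(0.67, [0.42, 0.323, 0.004], [155.0, 248.0])]
top hopper [(0.7, [0.495, -0.328, -0.003], [400.0, 227.0])]
top stand [(0.9, [0.492, -0.33, -0.001], [401.0, 229.0])]
top lever_pad [(0.88, [0.45, -0.345, 0.176], [433.0, 246.0])]
top tape [(0.6, [0.787, 0.024, 0.001], [272.0, 116.0])]
top carton [(0.9, [0.751, 0.213, -0.003], [202.0, 127.0])]
top tub [(0.67, [0.475, 0.01, 0.001], [274.0, 231.0])]
top foot0 [(0.71, [0.481, 0.438, -0.003], [113.0, 224.0]), (0.64, [0.352, 0.351, -0.002], [143.0, 274.0]), (0.58, [0.473, 0.34, -0.002], [150.0, 228.0]), (0.57, [0.476, 0.275, 0.001], [174.0, 228.0]), (0.53, [0.536, 0.328, 0.003], [155.0, 204.0]), (0.53, [0.52, 0.262, 0.003], [180.0, 211.0])]
```

View pics/a.png

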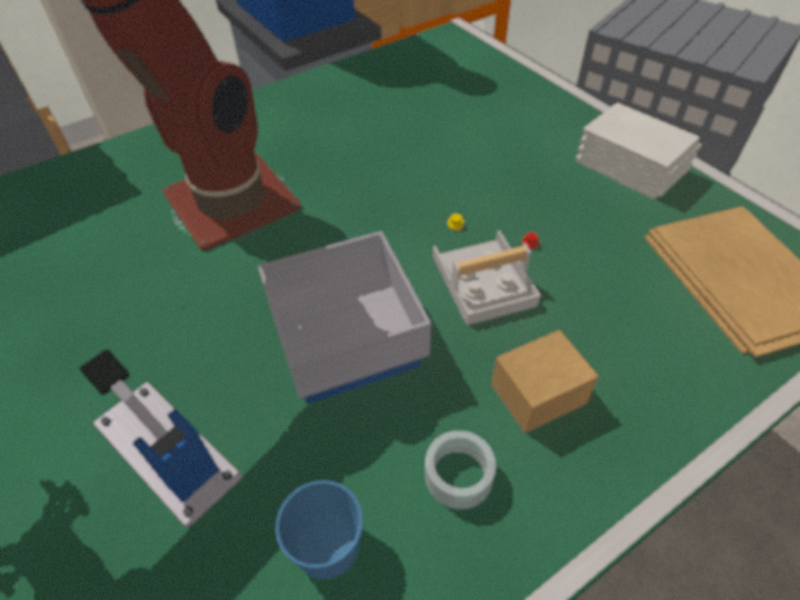

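View pics/b.png

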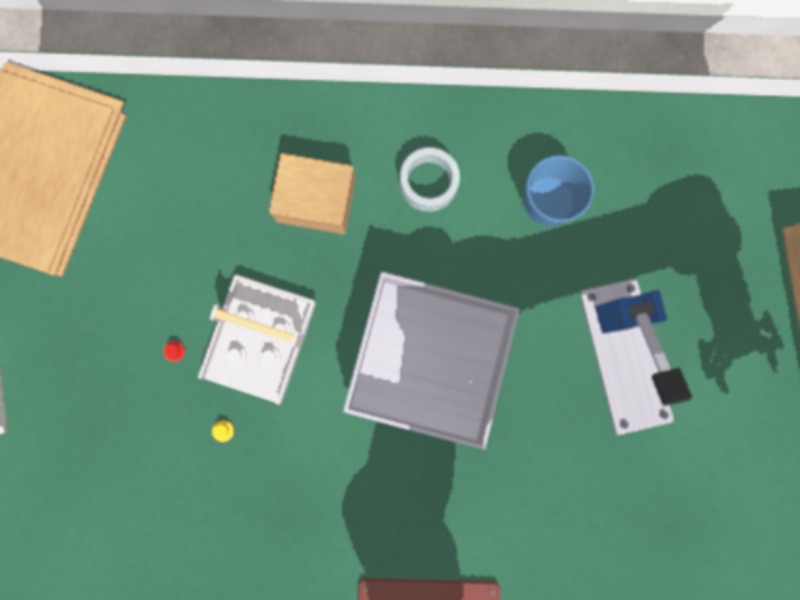

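The four white feet are in the tray at (233,352), (268,354), (245,312) and (281,325) of the top picture. The red one (174,350) and yellow one (222,431) stand outside it and are the look-alikes. The hopper's centre is near (432,361), and the lever pad is at (671,386). The networks' "hopper" in top (400,227) and "lever_pad" in scene are mislabels.

I'll swing the arm over to the tray.

>>> {"op": "send_rows", "data": {"increments": [[[4,4.1,1.2,0,0,4,8.5],[4,4.1,1.2,0,0,4,8.5],[4,4.1,1.2,0,0,4,8.5],[4,4.1,1.2,0,0,4,8.5],[4,4.1,1.2,0,0,4,8.5],[4,4.1,1.2,0,0,4,8.5],[4,4.1,1.2,0,0,4,8.5],[1,6,0,0,0,4,8.5],[1,6,0,0,0,4,8.5],[1,6,0,0,0,4,8.5],[1,6,0,0,0,4,8.5],[1,6,0,0,0,4,8.5]]]}}

```text
clock: 2.65
tcp_pos: [0.6021, -0.0015, 0.3266]
tcp_rot: [0.0, 0.805, 0.594, 0.0]
force: [0.6, -0.5, 0.1]
grip_width: 0.998
grasp_force: 0.0
```

>>> {"op": "send_rows", "data": {"increments": [[[-1.8,5.4,0,0,0,0,8.5],[-1.8,5.4,0,0,0,0,8.5],[-1.8,5.4,0,0,0,0,8.5],[-1.8,5.4,0,0,0,0,8.5],[-1.8,5.4,-2,0,0,0,8.5],[0,0,0,0,0,0,8.5],[0,0,0,0,0,0,8.5]]]}}

```text
clock: 3.52
tcp_pos: [0.5122, 0.2663, 0.3063]
tcp_rot: [0.0, 0.805, 0.593, -0.0]
force: [0.7, -0.4, 0.2]
grip_width: 0.994
grasp_force: 0.0
```

```bash
cat > wl.py <<'E'
import sys
from h import *
s=ctrl.get_state(); print(s['clock'],s['tcp_pos'],s['tcp_rot'],s['qpos'])
c=cam('wrist'); find(c,'wrist',['tray','tray_grip','tray_lip','foot0'],n=6)
c2=cam('top'); find(c2,'top',['tray','tray_grip','tray_lip','hopper','lever_pad','stand'],n=2)
cv2.imwrite(sys.argv[1],cv2.resize(c['image'],(800,600)))
E
python3 wl.py pics/c.png
```

```text
3.525 [0.51220271 0.26628888 0.30630453] [ 2.03598585e-04  8.05177735e-01  5.93033519e-01 -1.33435479e-04] [-0.02370087  0.21357391 -0.62613125  1.52144084  0.12589754  1.44743365
 -0.95571946]
wrist tray [(0.69, [0.501, 0.303, 0.0], [243.0, 135.0]), (0.49, [0.475, 0.281, 0.004], [230.0, 155.0])]
wrist tray_grip [(0.78, [0.518, 0.292, 0.076], [256.0, 147.0])]
wrist tray_lip [(0.98, [0.414, 0.325, 0.009], [179.0, 139.0])]
wrist foot0 [(0.8, [0.475, 0.279, 0.006], [231.0, 156.0]), (0.78, [0.468, 0.333, 0.006], [213.0, 121.0]), (0.62, [0.479, 0.443, 0.001], [193.0, 36.0]), (0.59, [0.534, 0.331, 0.002], [259.0, 108.0]), (0.49, [0.516, 0.259, 0.001], [261.0, 160.0])]
top tray [(0.58, [0.501, 0.301, 0.004], [165.0, 218.0])]
top tray_grip []
top tray_lip []
top hopper [(0.73, [0.474, 0.013, 0.004], [273.0, 232.0])]
top lever_pad [(0.56, [0.45, -0.34, 0.175], [430.0, 246.0])]
top stand [(0.82, [0.492, -0.327, -0.005], [400.0, 228.0])]
```

View pics/c.png

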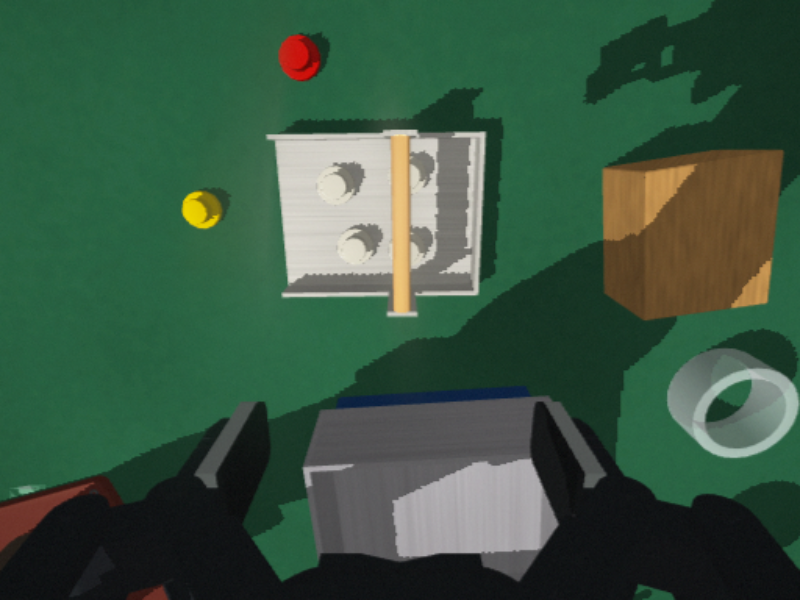

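The wrist picture shows the handle upright at (401,135)–(402,313), so the tool is already square to it. The four white feet are inside the tray; yellow (202,210) and red (299,57) are outside. I'll descend and grip.

>>> {"op": "send_rows", "data": {"increments": [[[0.8,2.7,-4,0,0,0,8.5],[0,0,-6,0,0,0,8.5],[0,0,-6,0,0,0,8.5],[0,0,-5,0,0,0,8.5],[0,0,-3.1,0,0,0,8.5],[0,0,0,0,0,0,4],[0,0,0,0,0,0,0],[0,0,0,0,0,0,0],[0,0,0,0,0,0,0],[0,0,0,0,0,0,0],[0,0,0,0,0,0,0]]]}}

```text
clock: 5.5
tcp_pos: [0.5209, 0.2941, 0.0669]
tcp_rot: [0.0, 0.805, 0.593, 0.001]
force: [-1.0, -1.5, 5.5]
grip_width: 0.155
grasp_force: 59.8
```

>>> {"op": "send_rows", "data": {"increments": [[[0,0,0.5,0,0,0,0],[0,0,1,0,0,0,0],[0,0,2,0,0,0,0],[0,0,2,0,0,0,0],[0,0,2,0,0,0,0],[0,0,2,0,0,0,0],[0,0,2,0,0,0,0],[0,0,0,0,0,0,0]]]}}

```text
clock: 6.5
tcp_pos: [0.5208, 0.2944, 0.1824]
tcp_rot: [0.0, 0.805, 0.593, 0.002]
force: [0.2, 0.1, -3.9]
grip_width: 0.152
grasp_force: 58.6
```

>>> {"op": "send_rows", "data": {"increments": [[[0,-1,1,0,0,0,0],[0.4,-2,1.5,0,0,0,0],[0.4,-3,1.5,0,0,0,0],[0.4,-4,1.5,0,0,0,0],[0.4,-4,1.3,0,0,0,0],[0.4,-4,1,0,0,0,0],[0.4,-4,0,0,0,0,0],[0.4,-3.4,0,0,0,0,0],[0.4,-2.5,0,0,0,0,0],[0.4,-1.5,0,0,0,0,0],[0.4,-1,0,0,0,0,0],[0,0,0,0,0,0,0]]]}}

```text
clock: 8.0
tcp_pos: [0.5601, -0.0105, 0.2581]
tcp_rot: [-0.0, 0.805, 0.593, -0.0]
force: [0.3, -0.0, -5.2]
grip_width: 0.151
grasp_force: 58.7
```

```bash
cat > lk.py <<'E'
import sys
from h import *
s=ctrl.get_state(); print(s['clock'],s['tcp_pos'],s['tcp_rot'],s['qpos'])
c=cam('scene'); find(c,'scene',['tray','tray_grip','tray_lip','hopper','lever_pad'],n=2); find(c,'scene',['foot0'],n=8)
c2=cam('top'); find(c2,'top',['tray_lip','hopper','lever_pad'],n=2); find(c2,'top',['foot0'],n=8)
cv2.imwrite(sys.argv[1],np.hstack([cv2.resize(c['image'],(400,300)),cv2.resize(c2['image'],(400,300))]) if len(sys.argv)<3 else c['image'])
E
python3 lk.py pics/d.png
```

```text
8.0 [ 0.5601454  -0.01046484  0.25810189] [-2.24075342e-04  8.05316101e-01  5.92845612e-01 -8.50954464e-05] [ 0.34570027  0.17562619 -0.45849377  1.64397267  0.07919677  1.34088751
 -0.4264034 ]
scene tray [(0.59, [0.542, -0.005, 0.189], [223.0, 192.0])]
scene tray_grip [(0.62, [0.559, -0.016, 0.268], [220.0, 175.0]), (0.33, [0.456, 0.021, 0.192], [214.0, 164.0])]
scene tray_lip [(0.83, [0.459, 0.021, 0.192], [215.0, 164.0])]
scene hopper [(0.59, [0.475, 0.012, -0.002], [222.0, 218.0])]
scene lever_pad [(0.73, [0.453, 0.019, 0.191], [213.0, 164.0]), (0.57, [0.446, -0.339, 0.179], [65.0, 236.0])]
scene foot0 [(0.69, [0.553, -0.038, 0.193], [213.0, 200.0]), (0.59, [0.48, 0.44, -0.002], [338.0, 157.0]), (0.57, [0.349, 0.351, 0.004], [291.0, 143.0]), (0.48, [0.573, 0.022, 0.198], [240.0, 192.0]), (0.38, [0.515, -0.026, 0.198], [209.0, 186.0])]
top tray_lip []
top hopper [(0.96, [0.476, 0.013, 0.003], [273.0, 231.0])]
top lever_pad [(0.95, [0.453, -0.341, 0.174], [431.0, 244.0])]
top foot0 [(0.74, [0.512, 0.036, 0.193], [267.0, 213.0]), (0.68, [0.349, 0.351, -0.0], [143.0, 275.0]), (0.56, [0.482, 0.437, -0.003], [114.0, 224.0]), (0.52, [0.576, 0.024, 0.194], [273.0, 185.0])]
```

View pics/d.png

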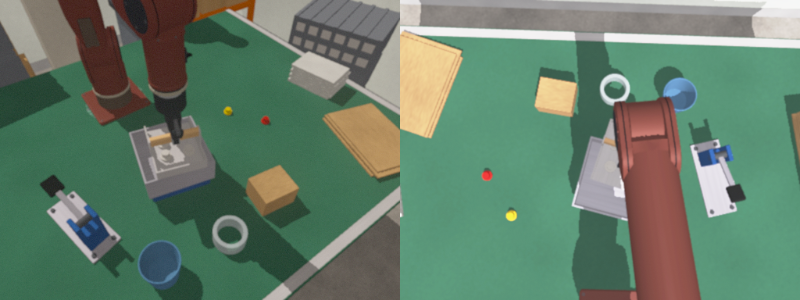

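>>> {"op": "send_rows", "data": {"increments": [[[0,0,0,-1.5,-4.8,0,0],[0,0,0,-1.5,-4.8,0,0],[0,0,0,-1.5,-4.8,0,0],[0,0,0,-0.9,-2.9,0,0],[0,0,0,-0.9,-2.9,0,0],[0,0,0,-0.6,-1.9,0,0],[0,0,0,-0.6,-1.9,0,0],[0,0,0,-0.6,-1.9,0,0],[0,0,0,-0.6,-1.9,0,0],[0,0,0,-0.6,-1.9,0,0],[0,0,0,-0.6,-1.9,0,0],[0,0,0,0,0,0,0]]]}}

```text
clock: 10.1
tcp_pos: [0.5593, -0.0102, 0.258]
tcp_rot: [0.23, 0.772, 0.569, 0.168]
force: [-0.3, -0.5, -3.5]
grip_width: 0.155
grasp_force: 59.1
```

>>> {"op": "send_rows", "data": {"increments": [[[0,0,0,-0.9,-2.9,0,0],[0,0,0,-0.9,-2.9,0,0],[0,0,0,-0.9,-2.9,0,0],[0,0,0,-0.9,-2.9,0,0],[0,0,0,0,0,0,0],[0,0,0,0,0,0,0]]]}}

```text
clock: 10.85
tcp_pos: [0.5603, -0.0105, 0.2587]
tcp_rot: [0.31, 0.744, 0.547, 0.227]
force: [0.2, 1.2, -3.1]
grip_width: 0.158
grasp_force: 59.2
```

```bash
python3 lk.py pics/e.png; python3 -c "
from h import *
c=cam('wrist'); find(c,'wrist',['foot0','tray'],n=8)
a=cv2.imread('pics/e.png'); cv2.imwrite('pics/e.png',np.vstack([a,cv2.resize(np.hstack([c['image'],cam('scene')['image'][100:292,120:376].repeat(2,0).repeat(2,1)]),(800,300))]))"
```

```text
10.85 [ 0.56025897 -0.01050267  0.25871594] [0.30987462 0.74355221 0.54717839 0.22738436] [ 0.43602098 -0.29502122 -0.63993037  2.24855705  0.45851912  0.4796478
 -0.88609575]
scene tray [(0.7, [0.594, -0.023, 0.196], [228.0, 208.0])]
scene tray_grip [(0.89, [0.557, -0.015, 0.268], [220.0, 174.0]), (0.21, [0.59, -0.021, 0.196], [228.0, 207.0])]
scene tray_lip []
scene hopper [(0.75, [0.473, 0.014, -0.002], [222.0, 218.0])]
scene lever_pad [(0.78, [0.449, -0.337, 0.174], [67.0, 238.0])]
scene foot0 [(0.66, [0.458, 0.062, 0.048], [233.0, 195.0]), (0.64, [0.479, 0.441, 0.001], [338.0, 156.0]), (0.62, [0.397, 0.014, 0.074], [205.0, 183.0]), (0.57, [0.348, 0.35, 0.002], [290.0, 144.0]), (0.45, [0.435, 0.001, 0.047], [209.0, 200.0]), (0.35, [0.408, 0.063, 0.065], [223.0, 180.0])]
top tray_lip [(0.66, [0.531, 0.0, 0.137], [282.0, 207.0]), (0.39, [0.456, 0.062, 0.049], [254.0, 238.0])]
top hopper [(0.87, [0.475, 0.013, 0.002], [273.0, 231.0])]
top lever_pad [(0.64, [0.447, -0.34, 0.18], [432.0, 247.0])]
top foot0 [(0.67, [0.484, 0.436, 0.002], [113.0, 223.0]), (0.6, [0.458, 0.059, 0.046], [256.0, 237.0]), (0.46, [0.354, 0.348, -0.001], [144.0, 274.0])]
wrist foot0 []
wrist tray [(0.56, [0.59, -0.019, 0.196], [227.0, 218.0])]
```

View pics/e.png

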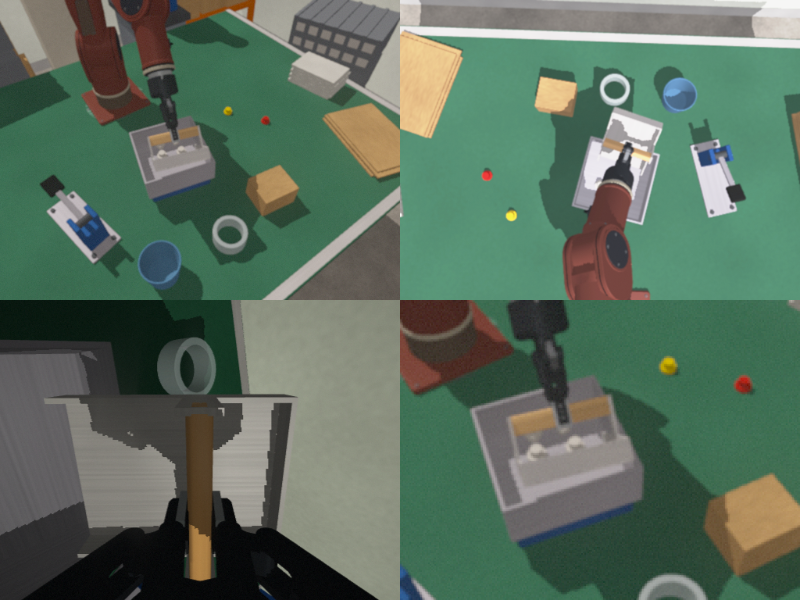

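All four feet are in the hopper (networks put them at heights 0.047–0.074 inside it) and the tray is empty. I'll level it and carry it back to where it stood.

>>> {"op": "send_rows", "data": {"increments": [[[0,0,0.2,2.25,7.2,0,0],[0,0,0.2,2.25,7.2,0,0],[0,0,0.2,2.25,7.2,0,0],[0,0,0,2.25,7.2,0,0],[0,0,0,2.25,7.2,0,0],[0,0,0,2.25,7.2,0,0],[-0.5,3,0,0,0,0,0],[-0.7,5.4,0,0,0,0,0],[-0.7,5.5,0,0,0,0,0],[-0.7,5.5,0,0,0,0,0],[-0.7,5.5,0,0,0,0,0],[-0.7,5.5,-1,0,0,0,0]]]}}

```text
clock: 13.15
tcp_pos: [0.5207, 0.2954, 0.2551]
tcp_rot: [0.0, 0.806, 0.593, 0.001]
force: [0.4, 0.0, -3.3]
grip_width: 0.155
grasp_force: 59.5
```

>>> {"op": "send_rows", "data": {"increments": [[[0,0,-3,0,0,0,0],[0,0,-4,0,0,0,0],[0,0,-4,0,0,0,0],[0,0,-3,0,0,0,0],[0,0,-2,0,0,0,0],[0,0,0,0,0,0,0]]]}}

```text
clock: 13.9
tcp_pos: [0.5197, 0.2932, 0.0931]
tcp_rot: [-0.0, 0.805, 0.593, -0.001]
force: [-0.5, 0.3, -4.1]
grip_width: 0.153
grasp_force: 59.5
```

>>> {"op": "send_rows", "data": {"increments": [[[0,0,-1.5,0,0,0,0],[0,0,-0.7,0,0,0,0],[0,0,-0.2,0,0,0,0],[0,0,-0.2,0,0,0,0],[0,0,0,0,0,0,0]]]}}

```text
clock: 14.52
tcp_pos: [0.5201, 0.2938, 0.0685]
tcp_rot: [0.0, 0.805, 0.593, 0.0]
force: [0.7, -0.2, -3.9]
grip_width: 0.154
grasp_force: 59.4
```

>>> {"op": "send_rows", "data": {"increments": [[[0,0,-0.15,0,0,0,0],[0,0,-0.15,0,0,0,0],[0,0,0,0,0,0,0]]]}}

```text
clock: 14.9
tcp_pos: [0.5203, 0.294, 0.0668]
tcp_rot: [0.0, 0.805, 0.593, 0.0]
force: [-4.3, -1.3, 9.7]
grip_width: 0.152
grasp_force: 61.6
```

Tray is on the bench. I'll release, rise, and look.

>>> {"op": "send_rows", "data": {"increments": [[[0,0,0,0,0,0,8.5],[0,0,0,0,0,0,8.5],[0,0,0,0,0,0,8.5],[0,0,0,0,0,0,8.5],[0,0,0,0,0,0,8.5],[0,0,2,0,0,0,8.5],[0,0,5,0,0,0,8.5],[0,0,6,0,0,0,8.5],[0,0,6,0,0,0,4],[0,0,4,0,0,0,0]]]}}

```text
clock: 16.15
tcp_pos: [0.5201, 0.2943, 0.3003]
tcp_rot: [0.0, 0.805, 0.593, 0.002]
force: [0.8, 0.6, -0.5]
grip_width: 0.6
grasp_force: 0.0
```

>>> {"op": "send_rows", "data": {"increments": [[[0.8,-5.9,0,0,0,0,0],[0.8,-5.9,0,0,0,0,0],[0.8,-5.9,0,0,0,0,0],[0.8,-5.9,0,0,0,0,0],[0.8,-5.8,0,0,0,0,0],[-2,-5.7,0,0,0,0,0],[-2,-5.7,0,0,0,0,0],[-2,-5.7,0,0,0,0,0],[-2,-5.7,0,0,0,0,0],[0,0,0,0,0,0,0]]]}}

```text
clock: 17.4
tcp_pos: [0.4777, -0.2333, 0.2967]
tcp_rot: [0.001, 0.808, 0.59, -0.0]
force: [0.1, 0.8, -0.0]
grip_width: -0.002
grasp_force: 0.0
```

```bash
cat > wl2.py <<'E'
from h import *
s=ctrl.get_state(); print(s['clock'],s['tcp_pos'],s['tcp_rot'],s['qpos'],s['force'],s['grip_width'])
for n in ['wrist','top','scene']:
    c=cam(n); find(c,n,['lever_pad','stand','tray','tray_lip']); find(c,n,['foot0'],n=8)
    if n=='wrist': ims=[cv2.resize(c['image'],(400,300))]
    else: ims.append(cv2.resize(c['image'],(400,300)))
cv2.imwrite('pics/f.png',np.vstack([np.hstack(ims[:2]),np.hstack([ims[2],ims[2]*0])]))
E
python3 wl2.py
```

```text
17.4 [ 0.47770417 -0.23334719  0.29671331] [ 9.00166778e-04  8.07626310e-01  5.89693876e-01 -2.56184777e-04] [ 0.58390562  0.07992107 -0.22732618  1.65952436  0.01968908  1.40300557
  0.04457851] [ 0.08742139  0.78805643 -0.02213788] -0.0020691295435737713
wrist lever_pad []
wrist stand [(0.63, [0.49, -0.326, 0.005], [283.0, 212.0])]
wrist tray []
wrist tray_lip []
wrist foot0 []
top lever_pad []
top stand [(0.96, [0.497, -0.325, -0.003], [399.0, 227.0])]
top tray [(0.96, [0.497, 0.301, 0.002], [165.0, 220.0])]
top tray_lip [(0.89, [0.418, 0.324, 0.002], [154.0, 249.0])]
top foot0 [(0.6, [0.482, 0.437, -0.003], [113.0, 224.0]), (0.57, [0.352, 0.353, -0.002], [142.0, 274.0]), (0.54, [0.402, 0.066, 0.064], [252.0, 259.0]), (0.52, [0.397, 0.01, 0.066], [274.0, 262.0]), (0.47, [0.435, -0.006, 0.047], [281.0, 247.0]), (0.46, [0.454, 0.059, 0.046], [256.0, 239.0])]
scene lever_pad [(0.73, [0.448, -0.338, 0.176], [66.0, 237.0])]
scene stand [(0.59, [0.494, -0.326, -0.002], [106.0, 288.0])]
scene tray [(0.9, [0.502, 0.299, -0.0], [308.0, 180.0])]
scene tray_lip [(0.59, [0.417, 0.327, 0.001], [298.0, 159.0])]
scene foot0 [(0.6, [0.401, 0.013, 0.072], [206.0, 184.0]), (0.52, [0.349, 0.349, 0.004], [290.0, 144.0]), (0.51, [0.405, 0.067, 0.065], [224.0, 178.0]), (0.45, [0.455, 0.059, 0.048], [231.0, 195.0]), (0.45, [0.432, -0.003, 0.051], [207.0, 199.0]), (0.38, [0.478, 0.439, -0.001], [338.0, 156.0])]
```

View pics/f.png

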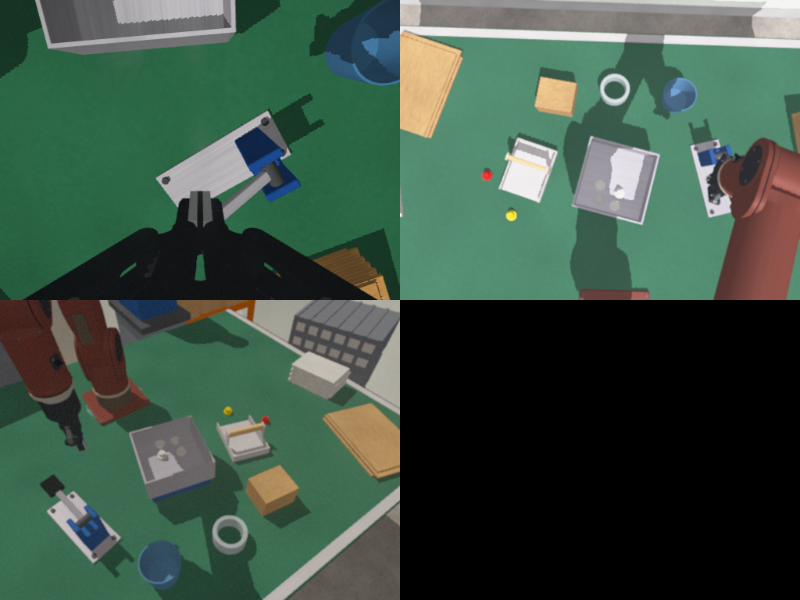

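The tray stands upright and empty at its old place, the four feet lie in the hopper, and the lever is at rest with its pad at (0.448,-0.338,0.176). Now I'll go above the pad.

>>> {"op": "send_rows", "data": {"increments": [[[-1.5,-4,0,0,0,0,0],[-1.5,-4,0,0,0,0,0],[-1,-2.8,-2,0,0,0,0],[0,0,-3.5,0,0,0,0],[0,0,-2,0,0,0,0],[0,0,0,0,0,0,0]]]}}

```text
clock: 19.05
tcp_pos: [0.4392, -0.3359, 0.2189]
tcp_rot: [-0.001, 0.805, 0.593, -0.0]
force: [-0.5, -0.1, 0.4]
grip_width: -0.003
grasp_force: 0.0
```

>>> {"op": "send_rows", "data": {"increments": [[[0,0,-1,0,0,0,0],[0,0,-1,0,0,0,0],[0,0,-1,0,0,0,0],[0,0,-1,0,0,0,0],[0,0,-1,0,0,0,0],[0,0,0,0,0,0,0]]]}}

```text
clock: 19.8
tcp_pos: [0.44, -0.3365, 0.1698]
tcp_rot: [0.0, 0.805, 0.593, -0.0]
force: [-1.1, 0.0, 4.3]
grip_width: -0.0
grasp_force: 2.3
```

>>> {"op": "send_rows", "data": {"increments": [[[0,0,-0.8,0,0,0,0],[0,0,-0.8,0,0,0,0],[0,0,-0.7,0,0,0,0],[0,0,-0.6,0,0,0,0],[0,0,0,0,0,0,0],[0,0,0,0,0,0,0],[0,0,0,0,0,0,0]]]}}

```text
clock: 20.68
tcp_pos: [0.4396, -0.3369, 0.1421]
tcp_rot: [0.0, 0.805, 0.593, -0.0]
force: [-4.6, -0.1, 8.5]
grip_width: 0.002
grasp_force: 4.3
```

```bash
cat > wl3.py <<'E'
from h import *
s=ctrl.get_state(); print(s['clock'],s['tcp_pos'],s['force'],s['qd'])
c=cam('scene'); find(c,'scene',['lever_pad','tray']); find(c,'scene',['foot0'],n=8)
cv2.imwrite('pics/g.png',cv2.resize(c['image'][170:340,0:200],(800,600)))
E
python3 wl3.py
```

```text
20.675 [ 0.43962723 -0.33692399  0.14212958] [-4.64009646 -0.05389608  8.50284034] [-2.45465430e-04 -2.00972992e-04 -2.53033075e-03  1.45078553e-03
  4.61072288e-05  9.82913346e-05 -2.26487644e-04]
scene lever_pad [(0.61, [0.782, 0.02, -0.002], [292.0, 304.0])]
scene tray [(0.67, [0.503, 0.3, -0.001], [309.0, 180.0])]
scene foot0 [(0.61, [0.35, 0.352, 0.004], [291.0, 143.0]), (0.59, [0.433, -0.002, 0.049], [208.0, 199.0]), (0.56, [0.457, 0.06, 0.05], [232.0, 195.0]), (0.48, [0.402, 0.068, 0.064], [223.0, 178.0]), (0.46, [0.398, 0.012, 0.074], [205.0, 183.0]), (0.42, [0.502, 0.296, -0.004], [307.0, 181.0]), (0.38, [0.48, 0.44, 0.001], [338.0, 156.0]), (0.3, [0.475, 0.014, -0.001], [222.0, 218.0])]
```

View pics/g.png

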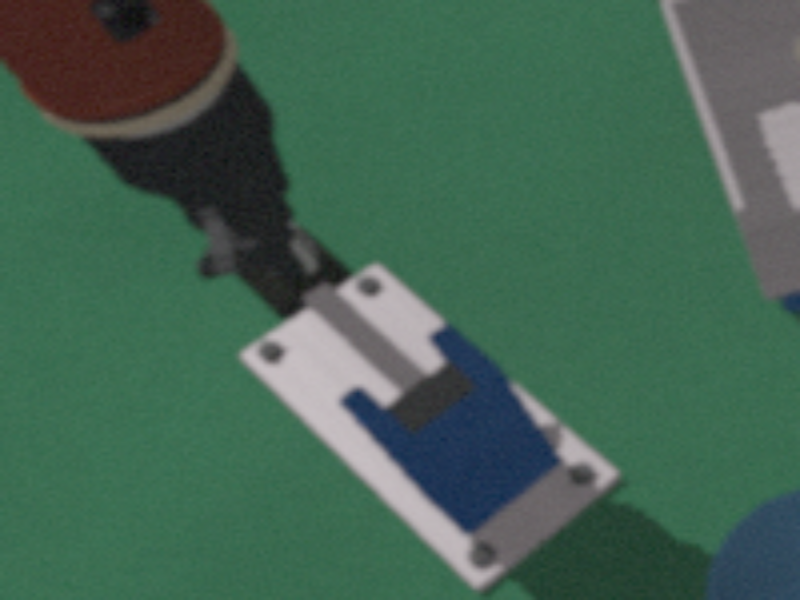

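The picture shows the fingertips holding the pad down (near 290,290) with the bar about level. The tip height of 0.131 and 8.5 N of push put the joint at about 0.38, and the lever is still. Handing in.

```bash
python3 -c "
from cell import ctrl
print(ctrl.finish_job())"
```

```text
the job is handed in; nothing more can be done
None
```

I tipped all four feet into the hopper, set the empty tray back upright on the bench, and handed the job in with the run lever held at about level (joint roughly 0.38 rad, 8.5 N push); no verdict was returned.

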